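Close up the battery hatch of a watch tester

ROBOT

A 7-joint arm with a two-finger parallel gripper is mounted at the origin on the work surface. World frame = base frame: x ahead of the robot, y to its left, z up, the work surface at z = 0. Lengths are in m, angles in rad, forces in N, time in s.
With the tool pointing down it reaches from about 0.4 to 0.85 m from the base axis. Payload 10.4 kg.
Tool frame: the origin (TCP) lies on the centre line of the jaws, within the pads' length; the fingertips stand r.tip_extent ahead of it and the grasp point (between the pads) lies 3 mm ahead of it (r.tip_extent is the distance from the TCP to the fingertips, in m); z points along the fingers, y is the direction in which the jaws open and shut (so a half turn about z gives the same grasp; the last joint's range is limited). The gripper opens to 87 mm and grips with 3 to 60 N. Pads are 19 mm wide; open, the fingers measure 117 mm over their backs; the gripper's body (75 mm by 190 mm) begins 51 mm behind the grasp point.
Start: joints at [-1.241, 0.332, -0.065, 1.46, 0.022, 1.35, -0.088], TCP at [0.216, 0.587, 0.245] pointing down, gripper open.
Joint ranges: [-2.6, 2.6], [-0.5, 2.12], [-1.47, 1.34], [0.16, 2.42], [-1.27, 4.41], [0.06, 2.06], [-2.6, 2.6]. Speed limits (rad/s): [2.22, 2.22, 2.79, 2.79, 3.14, 3.14, 3.14].

INTERFACE

Orientations are given as a unit quaternion [x, y, z, w].
In Python, from bench import r gives the robot as it stands. The module is installed in compiled form; this text tells all that it offers.
- The arm moves only by the shell command python3 -m jog 'ROWS' [FORCE]. ROWS is JSON, a list of rows, each a list of 5 numbers: the shift along the tool's x, y, z in cm, then the turn about the tool's z in rad, then the closure, from 0 (fully open) to 1 (shut). A call has exactly 10 rows; each row shifts and turns the pose as measured when the row begins, along the tool's axes as they then stand; what a row does not reach is not made up. A row lasts 1/10 s, in which the tool goes at most 50 mm and 8.59 degrees, less where a joint would pass 70% of its speed; a pose out of reach is approached as far as the arm can. A call with a gripper value outside its range is refused whole. The fingers move at their own pace and stop on an object; FORCE is the grip in N (left out, the last holds). Time passes only in rows, so rows that do not move let the fingers close, or fill a call up. It gives the time, the measured TCP pose, the force and the opening at its end, in the units of the state.
- r.read_state(): the state, without advancing time (a new reading comes with each control period).
- r.camera(name): name is "scene" or "top"; returns a dict with "pixels" (480x640x3 uint8, red, green, blue), "fx", "fy", "cx", "cy" (pixels), "camera_from_world" (4x4, takes a point from world to camera coordinates). Camera axes: x right, y up, looking along -z (the intrinsics and any distortion apply to the point x, -y, -z); pixel columns grow to the right and rows downward; lengths in m; the calibration is good to about 2 mm. A picture is of the moment at which its call begins. There is no depth.
- r.close_job(): hands the job in, once; it reports no verdict.
The state is a dict: "time": time; "joint_positions": joint angles; "joint_vel": joint speeds; "joint_torque": joint torques, N m; "ee_pos": TCP position; "eef_rot": TCP orientation; "ft_force": force on the tool from outside, world axes, zero at the start; "torque": the same for the moment, N m; "width": finger opening in m.
Only numpy, scipy, OpenCV 4.12 (cv2) and the standard library are available. Lean on these libraries where they do the work, as an engineer would, in place of code of your own. Each camera call takes 0.05 s, during which the arm holds its last target. There are 200 camera calls.

TASK

Swing the latch lever of the watch tester well clear of the lid and open the lid all the way, so that it stays up by itself. Then turn the winged quarter-turn fastener on the hatch panel until its wing is in line with the two ribs on the panel, push the panel fully down against its frame, and finish while still holding it pressed there. Leave the other things on the bench alone.

Things in the scene. Friction and masses are not known exactly. Their poses are not given: they have to be found in the camera images.
- case: The watch tester: a cream plastic box 240 x 280 x 70 mm (its own x, y, z), fixed to the bench. Origin under its centre, on the bench; x points away from the robot and y to its left when its yaw is 0; its yaw varies. All directions x, y, z below are the case's own. Its flat deck, 70 mm up, carries the latch, the lid and, under the lid, the hatch.
- latch (a joint): Steel latch lever, rad, on a vertical pivot at case (0, -90) mm. 0: its nose (12 mm wide, reaching 32 mm from the pivot in +y) lies over the steel flange at the lid's right foot and holds the lid shut. It grows as the post end is swung towards -x (clockwise seen from above); the nose is clear of the lid from 1.1 on, the stop is at 1.5. Stays where it is left; about 1 N at the post moves it.
- latch_post (a point): Grip point on the latch's upright round post (14 mm diameter, 45 mm from the pivot, in -y of it when latched; top 120 mm above the bench, the lever arm's upper face at 86 mm). The point is on the post's axis, 10 mm below its top.
- lid (a joint): Lid, rad: 0 shut, grows as it opens upward, stop at 1.65. Hollow cream shell, 160 mm (x) by 150 mm (y) by 60 mm high, top face 132 mm above the bench when shut, 0.18 to 0.35 kg, hinged along x at its left (+y) foot, so its right (-y) side rises. Falls shut from small angles; beyond about 1.25 it stays up by itself.
- lid_hinge (a point): Point on the lid's hinge axis (which is parallel to the case's x), at case (0, 99, 74) mm, in the lid's mid-plane.
- lid_bar (a point): Middle of the lid's bar handle: a round steel bar 10 mm thick, along x, 58 mm clear between its two posts, its axis 36 mm above the lid's top face and 139 mm right (-y) of and 94 mm above the hinge axis when shut. Moves with the lid. A round bar: the lid can pivot in a pinch.
- panel: Aluminium hatch panel under the lid, 120 (x) x 110 (y) x 6 mm, centred at case (0, 20) mm. Origin at the centre of its underside, 80 mm above the bench when up. Carries the fastener in its centre and two dark ribs, 22 x 5 x 3 mm, on a line along x either side of it, from 32 to 54 mm from the centre.
- panel_top (a point): Centre of the panel's upper face (under the fastener), 86 mm above the bench when up.
- panel_travel (a joint): How far the panel is pushed down, m: 0 raised by its springs, 0.006 fully down on the frame's black gasket. Slides straight down only. Springs push it back up: about 6 N on it to start, 12 N to hold it fully down. Unless the wing is within about 0.15 rad of the ribs' line, a cross-pin below meets the frame's slot askew and stops the panel after 1.5 mm.
- fastener (a joint): Quarter-turn fastener, rad: 0 when its wing is parallel to the case's x, in line with the two ribs; positive is counter-clockwise seen from above; it starts between 0.8 and 1.45 and is free to turn from -0.5 to 1.6. Stays where it is left; light to turn (0.03 N m).
- wing (a point): Grip point of the fastener's steel wing, on its vertical axis, 12 mm below the wing's top. The wing is an upright plate 40 mm long (its own x), 9 mm thick (its own y), from 90 to 124 mm above the bench (panel up), on a disc 40 mm across and 4 mm thick. Pushing down on the wing pushes the panel.
- screwdriver: Bystander: small screwdriver, 130 mm, lying beyond the case. Origin under its middle.
- dish: Bystander: shallow cream dish, 70 mm across, 24 mm high, right of the case. Origin under its centre.
- tin: Bystander: small steel tin, 44 mm across, 32 mm high, beyond the case. Origin under its centre.
- loupe: Bystander: black eye loupe standing on its wide end, 32 mm across, 30 mm high, left of the case. Origin under its centre.

How it is judged:
By the outcome, as a careful person would: the job done as asked, in the order asked, and still so for the second after the job is handed in, while the arm keeps its last pose, push and grip.
It also fails if it takes over 58 s, if anything falls off the work surface, if the arm or the gripper's body presses on something with over 40 N, if the wrist force passes 120 N, or if a joint passes its speed limit or range.

## Working session

There is one attempt and no reset: what is moved stays moved. The work goes in short steps, Python scripts to look and compute and a shell command to move; the robot and the scene stay as the last step left them, time stands still between calls to the robot, and variables do not carry over. Pictures are saved under pics/ and viewed, about 8 in all and at most 12, crops included, and the job is handed in when it is done.

```bash
mkdir -p pics; cat > h.py <<'E'
import numpy as np, cv2
from bench import r
from scipy.spatial.transform import Rotation as R
def snap(n,f):
    c=r.camera(n); cv2.imwrite(f,c["pixels"][:,:,::-1]); np.save(f[:-4]+'.npy',c,allow_pickle=True); return c
def ray(c,u,v):
    T=c["camera_from_world"]; d=np.array([(u-c["cx"])/c["fx"],-(v-c["cy"])/c["fy"],-1.])
    return -T[:3,:3].T@T[:3,3], T[:3,:3].T@d
def onz(c,u,v,z):
    o,d=ray(c,u,v); return o+d*(z-o[2])/d[2]
def proj(c,p):
    q=c["camera_from_world"]@np.append(p,1); return np.array([c["cx"]+c["fx"]*q[0]/-q[2], c["cy"]-c["fy"]*q[1]/-q[2]])
def load(f): return np.load(f,allow_pickle=True).item()
E
python3 - <<'E'
from h import *
s=r.read_state(); print(s, r.tip_extent)
for n in("top","scene"):
    c=snap(n,f"pics/{n}0.png"); print({k:c[k] for k in c if k!="pixels"})
E
```

```text
{'time': 0.0, 'joint_positions': array([-1.24058716,  0.33286677, -0.06469487,  1.4609584 ,  0.02157632,
        1.34989324, -0.08845411]), 'joint_vel': array([ 6.26552410e-05,  2.70942114e-05, -1.91630360e-03,  1.09158345e-04,
        6.78970858e-04,  7.81602740e-05,  1.23583514e-03]), 'joint_torque': array([-1.53193005e-04, -6.23250532e+01,  2.46937521e-02, -3.89889979e+01,
       -6.13358058e-02,  3.97252408e-02,  1.81412051e-04]), 'ee_pos': array([0.21583449, 0.58616295, 0.24374893]), 'eef_rot': array([ 1.75462901e-01,  9.84485784e-01, -7.08243676e-04, -1.03068870e-04]), 'ft_force': array([-0.30155597, -0.2083852 ,  0.53928928]), 'torque': array([-0.03146473,  0.04548859, -0.0352024 ]), 'width': 0.08726097246651025} 0.022
{'fx': 498.0588799437132, 'fy': 498.0588799437132, 'cx': 312.13398802755694, 'cy': 238.5847658953938, 'camera_from_world': array([[ 0.01065935, -0.99978683,  0.01768275,  0.03527694],
       [ 0.98760334,  0.01329573,  0.15640606, -0.64585236],
       [-0.15660783,  0.01579636,  0.98753454, -0.97017981],
       [ 0.        ,  0.        ,  0.        ,  1.        ]])}
{'fx': 441.0977564262133, 'fy': 441.0977564262133, 'cx': 317.83124111020845, 'cy': 239.83347175210696, 'camera_from_world': array([[-0.70998104,  0.70421316, -0.00327746,  0.4070232 ],
       [-0.58838109, -0.59063009,  0.55223527,  0.33453813],
       [ 0.38695558,  0.39400497,  0.83368188, -1.22507016],
       [ 0.        ,  0.        ,  0.        ,  1.        ]])}
```

View pics/top0.png

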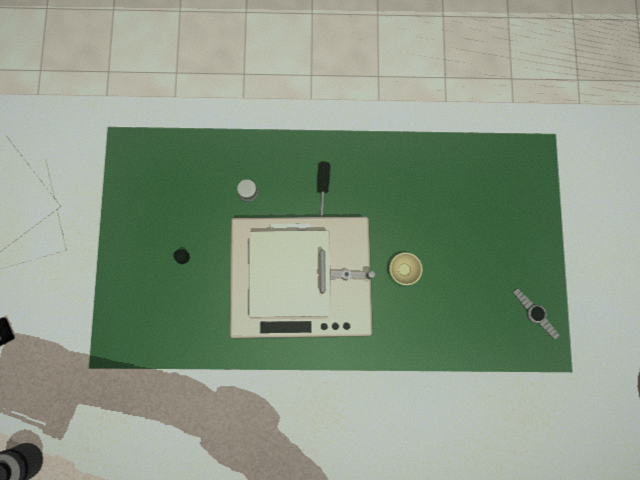

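View pics/scene0.png

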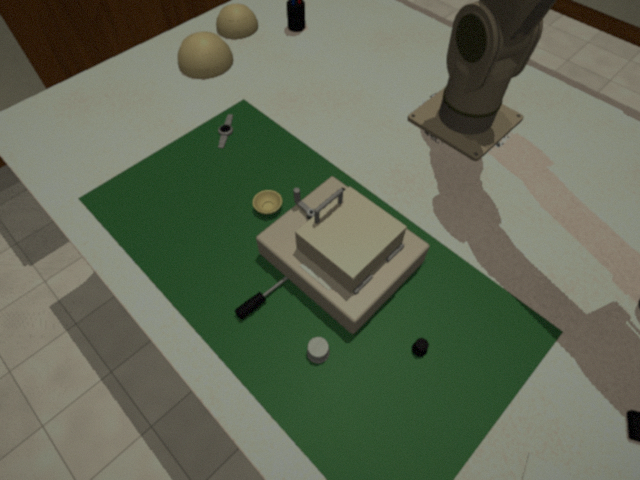

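The top view shows the case deck with corners near (232,218), (369,217), (371,336) and (231,337). The bar is at about (322,270), and the latch post is at about (370,273), on the dish side. The lid is shut. I'll measure these next.

```bash
cat >> h.py <<'E'
def casefit():
    c=load('pics/top0.npy'); im=c["pixels"]; h=cv2.cvtColor(im,cv2.COLOR_RGB2HSV)
    g=((h[...,0]>45)&(h[...,0]<90)&(h[...,1]>90)).astype(np.uint8)
    m=np.zeros_like(g); m[190:350,200:388]=1-g[190:350,200:388]
    m=cv2.morphologyEx(m,cv2.MORPH_OPEN,np.ones((25,25)))
    ct=max(cv2.findContours(m,0,cv2.CHAIN_APPROX_NONE)[0],key=cv2.contourArea)[:,0]
    P=np.array([onz(c,u,v,.07)[:2] for u,v in ct])
    return P
E
cat > pose.py <<'E'
from h import *
P=casefit(); (ce,sz,a)=cv2.minAreaRect((P*1000).astype(np.float32)); print(ce,sz,a)
c=load('pics/top0.npy'); s=load('pics/scene0.npy')
def tri(a,b):
    o1,d1=ray(c,*a);o2,d2=ray(s,*b)
    t=np.linalg.lstsq(np.c_[d1,-d2],o2-o1,rcond=None)[0]; p,q=o1+t[0]*d1,o2+t[1]*d2
    return (p+q)/2,np.linalg.norm(p-q)
print('post z.12',onz(c,371,273,.12)); print('bar ends',onz(c,322,249,.168),onz(c,322,292,.168)); 
print('pivot',onz(c,346,274,.09))
for b in [(296,189)]: print(tri((371,273),b))
E
python3 pose.py
python3 - <<'E'
from h import *
im=cv2.imread('pics/top0.png')[200:350,220:430]; cv2.imwrite('pics/crop1.png',cv2.resize(im,None,fx=3.8,fy=3.8,interpolation=cv2.INTER_CUBIC))
E
```

```text
(557.703369140625, 61.754295349121094) (265.2831115722656, 293.3492736816406) 0.5488756895065308
post z.12 [ 0.56996015 -0.06787695  0.12      ]
bar ends [0.60795395 0.02692438 0.168     ] [0.53068024 0.0263401  0.168     ]
pivot [ 0.57010927 -0.02308025  0.09      ]
(array([ 0.56989605, -0.06773459,  0.1227203 ]), np.float64(0.0005710924444500464))
```

View pics/crop1.png

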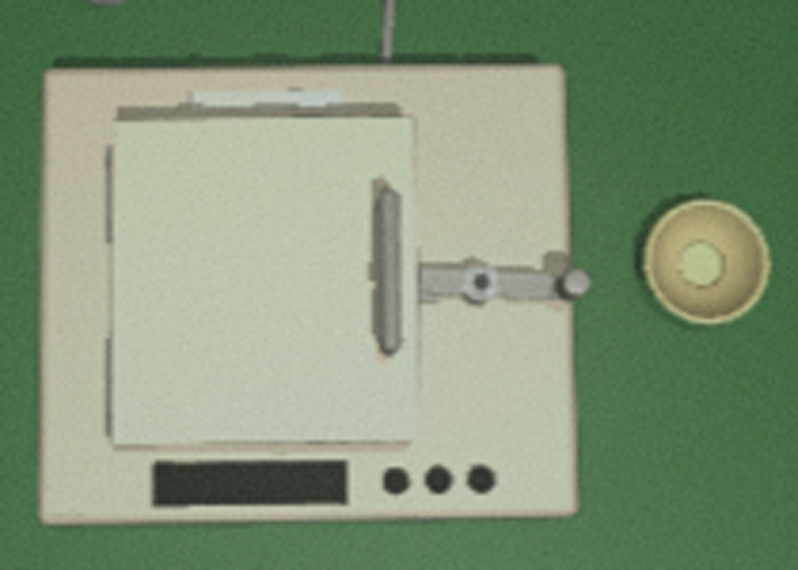

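```bash
python3 - <<'E'
from h import *
c=load('pics/top0.npy')
f=lambda x,y,z:onz(c,219.5+(x+.5)/3.8,199.5+(y+.5)/3.8,z)[:2].round(4)
for n,z,L in (('deck',.07,[(46,70),(563,68),(578,513),(41,521)]),('lid',.132,[(117,118),(413,117),(412,440),(114,443)]),('bar',.170,[(388,185),(388,352)]),('piv,',.09,[(481,282)]),('post',.12,[(575,284)])):
    Q=np.array([f(x,y,z) for x,y in L]); print(n,Q.tolist(),Q.mean(0))
print(R.from_quat(r.read_state()['eef_rot']).as_matrix().round(3))
E
```

```text
deck [[0.682, 0.206], [0.687, -0.069], [0.4538, -0.0751], [0.447, 0.2001]] [0.56745 0.0655 ]
lid [[0.646, 0.1608], [0.6485, 0.0139], [0.4897, 0.0135], [0.4868, 0.1575]] [0.56775  0.086425]
bar [[0.6089, 0.0275], [0.5301, 0.0269]] [0.5695 0.0272]
piv, [[0.5704, -0.0235]] [ 0.5704 -0.0235]
post [[0.5674, -0.0678]] [ 0.5674 -0.0678]
[[-0.938  0.346 -0.   ]
 [ 0.346  0.938 -0.001]
 [-0.    -0.001 -1.   ]]
```

Case centre is about (0.568, 0.066), yaw about 0.02. The post is at (0.570, -0.069) and the bar at (0.5695, 0.027, 0.168). I'm moving toward the post first.

```bash
python3 -m jog '[[-3.7,-3.3,0,0,0],[-3.7,-3.3,0,0,0],[-3.7,-3.3,0,0,0],[-3.7,-3.3,0,0,0],[-3.7,-3.3,0,0,0],[-3.7,-3.3,0,0,0],[-3.7,-3.3,0,0,0],[-3.7,-3.3,0,0,0],[-3.7,-3.3,0,0,0],[-3.7,-3.3,0,0,0]]' 10
```

```text
time: 1.1
ee_pos: [0.4468, 0.147, 0.2395]
eef_rot: [0.17, 0.986, -0.002, -0.003]
ft_force: [1.6, 0.6, -1.2]
width: 0.0869
```

```bash
python3 -m jog '[[0,0,0,0.14,0.2],[0,0,0,0.14,0.3],[0,0,0,0.14,0.4],[0,0,0,0.14,0.5],[0,0,0,0.14,0.5],[0,0,0,0.14,0.5],[0,0,0,0.14,0.5],[0,0,0,0.14,0.5],[0,0,0,0.10,0.5],[0,0,0,0,0.5]]'
cat > go.py <<'E'
import sys; from h import *
# remaining shift in tool axes (cm) to world TCP target, plus turn to bring tool x to angle (deg)
s=r.read_state(); M=R.from_quat(s['eef_rot']).as_matrix(); t=np.array([float(x) for x in sys.argv[1:4]])
a=np.arctan2(M[1,0],M[0,0]); print('pos',s['ee_pos'].round(4),'F',s['ft_force'].round(1),'w',round(s['width'],4),'t',round(s['time'],2),'j',s['joint_positions'].round(2))
print('tool cm',(M.T@(t-s['ee_pos'])*100).round(2),'xang',round(np.degrees(a),1))
if len(sys.argv)>4: print('turn', round((a-np.radians(float(sys.argv[4]))+np.pi)%(2*np.pi)-np.pi,3))
E
python3 go.py .570 -.069 .200 91.1
```

```text
time: 2.1
ee_pos: [0.4481, 0.1368, 0.2371]
eef_rot: [0.724, 0.689, -0.006, -0.001]
ft_force: [0.3, 0.2, 0.3]
width: 0.0434
pos [0.4481 0.1368 0.2371] F [0.3 0.2 0.3] w 0.0434 t 2.1 j [-0.71 -0.01  0.31  1.87  0.01  1.29 -0.45]
tool cm [-19.93  13.22   3.72] xang 87.2
turn -0.068
```

```bash
python3 -m jog '[[-3.5,2.3,0,-0.05,0.6],[-3.5,2.3,0,-0.02,0.6],[-3.5,2.3,0,0,0.6],[-3.5,2.3,0,0,0.6],[-3.5,2.3,0,0,0.6],[-3.0,2.3,0,0,0.6],[0,0,0,0,0.6],[0,0,1,0,0.6],[0,0,1,0,0.6],[0,0,0,0,0.6]]'; python3 go.py .570 -.069 .116 91.1
```

```text
time: 3.1
ee_pos: [0.5923, -0.0703, 0.2126]
eef_rot: [0.685, 0.729, -0.007, -0.002]
ft_force: [0.5, 0.4, 0.5]
width: 0.0349
pos [ 0.5923 -0.0703  0.2126] F [0.5 0.4 0.5] w 0.0349 t 3.1 j [-0.39  0.32  0.53  1.6  -0.16  1.28  0.23]
tool cm [ 0.34 -2.08  9.68] xang 93.5
turn 0.043
```

```bash
python3 -m jog '[[0.2,-1.0,1,0.04,0.6],[0.2,-1.1,1,0,0.6],[0,0,2,0,0.6],[0,0,2,0,0.6],[0,0,2,0,0.6],[0,0,1.5,0,0.6],[0,0,0,0,0.6],[0,0,0,0,0.6],[0,0,0,0,0.6],[0,0,0,0,0.6]]'; python3 go.py .570 -.069 .116 91.1
```

```text
time: 4.1
ee_pos: [0.5668, -0.0566, 0.1169]
eef_rot: [0.693, 0.721, -0.004, -0.004]
ft_force: [0.3, 0.6, -0.0]
width: 0.0347
pos [ 0.5668 -0.0566  0.1169] F [ 0.3  0.6 -0. ] w 0.0347 t 4.1 j [-0.4   0.35  0.51  1.78 -0.19  1.08  0.21]
tool cm [-1.25  0.27  0.09] xang 92.3
turn 0.021
```

```bash
python3 - <<'E'
from h import *
c=snap('scene','pics/s1.png'); a=cv2.imread('pics/s1.png')[80:330,180:450]; cv2.imwrite('pics/s1c.png',cv2.resize(a,None,fx=2.4,fy=2.4))
E
```

```text
(no output)
```

View pics/s1c.png

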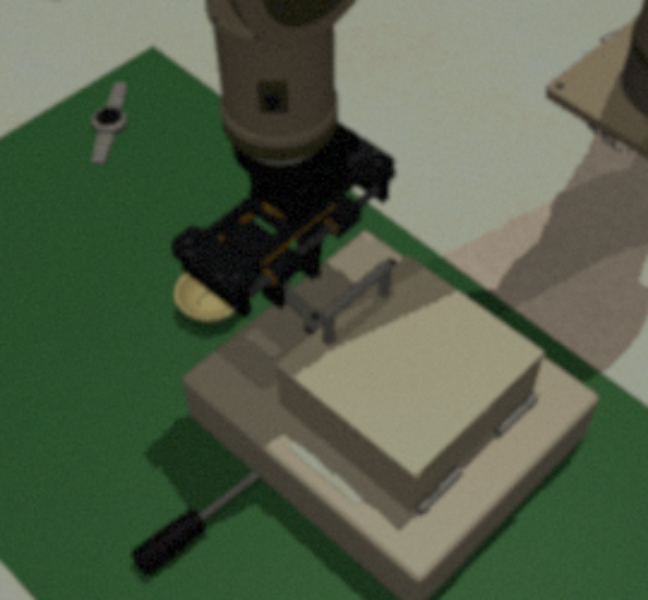

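The jaws straddle the post, but the TCP is 12 mm too far in +y. I'll correct that and close on it.

```bash
python3 -m jog '[[-0.7,0.15,0,0.02,0.6],[-0.6,0.1,0,0,0.6],[0,0,0,0,0.6],[0,0,0,0,1],[0,0,0,0,1],[0,0,0,0,1],[0,0,0,0,1],[0,0,0,0,1],[0,0,0,0,1],[0,0,0,0,1]]' 10; python3 go.py .570 -.069 .116 91.1
```

```text
time: 5.15
ee_pos: [0.5706, -0.0716, 0.1181]
eef_rot: [0.701, 0.713, -0.004, -0.003]
ft_force: [-0.0, -0.2, -0.4]
width: 0.0135
pos [ 0.5706 -0.0716  0.1181] F [-0.  -0.2 -0.4] w 0.0135 t 5.15 j [-0.38  0.36  0.52  1.76 -0.2   1.08  0.22]
tool cm [ 0.26 -0.06  0.21] xang 91.0
turn -0.002
```

Gripped: width is 13.5 mm. Next is the arc.

```bash
python3 -m jog '[[0.05,-0.75,0,0,1],[0.15,-0.75,0,0,1],[0.25,-0.7,0,0,1],[0.4,-0.65,0,0,1],[0.5,-0.55,0,0,1],[0.55,-0.5,0,0,1],[0.65,-0.4,0,0,1],[0.7,-0.3,0,0,1],[0.6,-0.2,0,0,1],[0.5,-0.1,0,0,1]]'; python3 go.py .5265 -.034 .116 91.1
```

```text
time: 6.15
ee_pos: [0.5244, -0.0414, 0.1201]
eef_rot: [0.705, 0.709, -0.003, 0.013]
ft_force: [15.0, -19.1, -14.0]
width: 0.0011
pos [ 0.5244 -0.0414  0.1201] F [ 15.  -19.1 -14. ] w 0.0011 t 6.15 j [-0.48  0.23  0.52  1.91 -0.1   1.02  0.08]
tool cm [0.75 0.21 0.4 ] xang 90.4
turn -0.013
```

The post slipped out: width is 1 mm, with a contact force. I'll back off, rise and look.

```bash
python3 -m jog '[[-0.5,0.2,0,0,1],[-0.4,0.1,-0.5,0,1],[0,0,-1.5,0,1],[0,0,-2,0,1],[0,0,-2,0,1],[-3,0,-1,0,1],[-4,0,0,0,1],[-4,0,0,0,1],[-4,0,0,0,1],[-2,0,0,0,1]]'; python3 go.py .5265 -.034 .116 91.1
python3 - <<'E'
from h import *
snap('top','pics/t2.png'); a=cv2.imread('pics/t2.png')[200:350,220:430]; cv2.imwrite('pics/t2c.png',cv2.resize(a,None,fx=3.8,fy=3.8,interpolation=cv2.INTER_CUBIC))
E
```

```text
time: 7.15
ee_pos: [0.5241, -0.2139, 0.1992]
eef_rot: [0.699, 0.715, -0.003, 0.007]
ft_force: [0.2, 0.1, 0.3]
width: 0.0003
pos [ 0.5241 -0.2139  0.1992] F [0.2 0.1 0.3] w 0.0003 t 7.15 j [-0.25  0.25  0.64  1.72 -0.15  1.21  0.45]
tool cm [18.1   0.59  8.06] xang 91.3
turn 0.003
```

View pics/t2c.png

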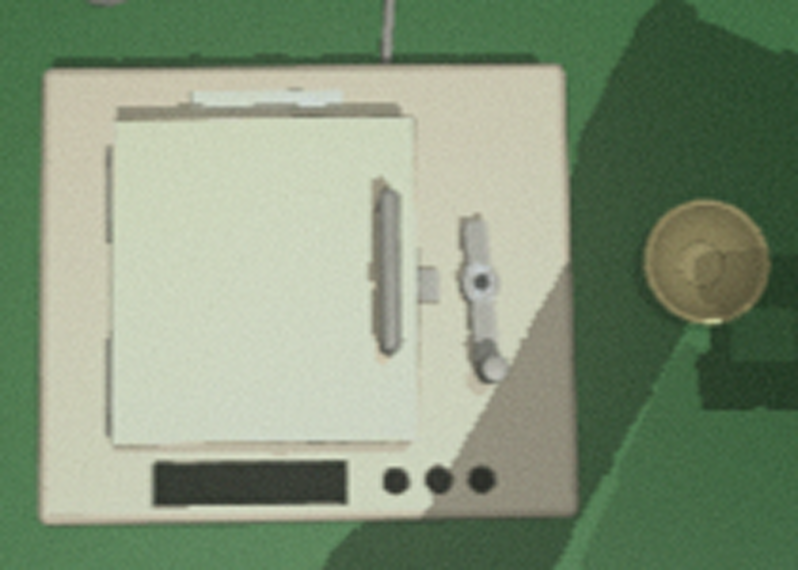

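The latch is at about 1.45 rad, well clear: pivot at crop (481,282), post at (491,368). Nothing else has moved. The bar is next, so I'll turn the jaws to close along y.

```bash
python3 -m jog '[[0,0,-0.5,-0.145,0.4],[0,0,-0.5,-0.145,0.4],[0,0,-0.5,-0.145,0.4],[0,0,-0.5,-0.145,0.4],[0,0,-0.5,-0.145,0.4],[0,0,0,-0.145,0.4],[0,0,0,-0.145,0.4],[0,0,0,-0.145,0.4],[0,0,0,-0.145,0.4],[0,0,0,-0.145,0.4]]'; python3 go.py .5695 .027 .22 181.1
```

```text
time: 8.2
ee_pos: [0.5199, -0.2055, 0.2278]
eef_rot: [0.027, 1.0, -0.002, -0.002]
ft_force: [0.1, 0.9, 0.4]
width: 0.0518
pos [ 0.5199 -0.2055  0.2278] F [0.1 0.9 0.4] w 0.0518 t 8.2 j [-0.11  0.2   0.46  1.68 -0.09  1.28  1.89]
tool cm [-3.69 23.49  0.69] xang 176.9
turn -0.074
```

```bash
python3 -m jog '[[-0.7,4.4,0,-0.04,0.4],[-0.7,4.4,0,-0.04,0.4],[-0.7,4.4,0,0,0.4],[-0.7,4.4,0,0,0.4],[-0.7,4.4,0,0,0.4],[-0.5,2.0,0,0,0.4],[0,0,0,0,0.4],[0,0,0,0,0.4],[0,0,0,0,0.4],[0,0,0,0,0.4]]'; python3 go.py .5695 .027 .173 181.1
```

```text
time: 9.2
ee_pos: [0.5515, 0.0488, 0.23]
eef_rot: [-0.02, 1.0, 0.001, -0.005]
ft_force: [-0.4, -0.7, 0.6]
width: 0.0522
pos [0.5515 0.0488 0.23  ] F [-0.4 -0.7  0.6] w 0.0522 t 9.2 j [-0.41  0.19  0.28  1.68 -0.06  1.29  1.49]
tool cm [-1.77 -2.26  5.68] xang -177.7
turn 0.021
```

```bash
python3 -m jog '[[-0.9,-1.1,0,0.02,0.4],[-0.9,-1.1,0,0,0.4],[0,0,0,0,0.4],[0,0,1.5,0,0.4],[0,0,2,0,0.4],[0,0,1.7,0,0.4],[0,0,0,0,0.4],[0,0,0,0,0.4],[0,0,0,0,0.4],[0,0,0,0,0.4]]'; python3 go.py .5695 .027 .174 181.1
```

```text
time: 10.2
ee_pos: [0.5709, 0.0205, 0.1737]
eef_rot: [-0.006, 1.0, -0.0, -0.006]
ft_force: [0.3, 0.6, 0.2]
width: 0.0521
pos [0.5709 0.0205 0.1737] F [0.3 0.6 0.2] w 0.0521 t 10.2 j [-0.37  0.27  0.3   1.7  -0.09  1.19  1.54]
tool cm [ 0.14  0.66 -0.03] xang -179.4
turn -0.008
```

```bash
python3 -m jog '[[0,0.4,0,0,0.4],[0,0.2,0,0,0.6],[0,0,0,0,0.8],[0,0,0,0,1],[0,0,0,0,1],[0,0,0,0,1],[0,0,0,0,1],[0,0,0,0,1],[0,0,0,0,1],[0,0,0,0,1]]' 30; python3 go.py .5695 .027 .174 181.1
python3 - <<'E'
import numpy as np
# bar path offsets from shut, cm (y,z) per q
b=lambda q: np.array([-16.78*np.cos(np.arctan2(94,139)+q),16.78*np.sin(np.arctan2(94,139)+q)])
q=np.arange(0,1.66,.055)
P=np.array([b(x) for x in q])
print(np.c_[q[1:],np.diff(P,axis=0),P[1:]-P[0]].round(2))
E
```

```text
time: 11.2
ee_pos: [0.5717, 0.0278, 0.1755]
eef_rot: [-0.006, 1.0, 0.0, -0.004]
ft_force: [-1.0, 1.2, -0.8]
width: 0.009
pos [0.5717 0.0278 0.1755] F [-1.   1.2 -0.8] w 0.009 t 11.2 j [-0.37  0.27  0.29  1.7  -0.09  1.19  1.52]
tool cm [ 0.22 -0.08  0.15] xang -179.3
turn -0.007
[[ 6.000e-02  5.400e-01  7.500e-01  5.400e-01  7.500e-01]
 [ 1.100e-01  5.800e-01  7.200e-01  1.120e+00  1.470e+00]
 [ 1.600e-01  6.200e-01  6.900e-01  1.730e+00  2.160e+00]
 [ 2.200e-01  6.500e-01  6.500e-01  2.390e+00  2.810e+00]
 [ 2.800e-01  6.900e-01  6.100e-01  3.070e+00  3.420e+00]
 [ 3.300e-01  7.200e-01  5.800e-01  3.800e+00  4.000e+00]
 [ 3.800e-01  7.500e-01  5.400e-01  4.550e+00  4.530e+00]
 [ 4.400e-01  7.800e-01  4.900e-01  5.330e+00  5.030e+00]
 [ 5.000e-01  8.100e-01  4.500e-01  6.130e+00  5.470e+00]
 [ 5.500e-01  8.300e-01  4.000e-01  6.960e+00  5.880e+00]
 [ 6.000e-01  8.500e-01  3.600e-01  7.810e+00  6.240e+00]
 [ 6.600e-01  8.700e-01  3.100e-01  8.680e+00  6.550e+00]
 [ 7.200e-01  8.800e-01  2.600e-01  9.570e+00  6.810e+00]
 [ 7.700e-01  9.000e-01  2.100e-01  1.046e+01  7.020e+00]
 [ 8.200
[... 220 characters left out ...]
00]
 [ 1.040e+00  9.200e-01 -4.000e-02  1.505e+01  7.340e+00]
 [ 1.100e+00  9.200e-01 -9.000e-02  1.597e+01  7.250e+00]
 [ 1.160e+00  9.100e-01 -1.400e-01  1.688e+01  7.110e+00]
 [ 1.210e+00  9.000e-01 -1.900e-01  1.779e+01  6.920e+00]
 [ 1.260e+00  8.900e-01 -2.400e-01  1.868e+01  6.690e+00]
 [ 1.320e+00  8.800e-01 -2.900e-01  1.956e+01  6.400e+00]
 [ 1.380e+00  8.600e-01 -3.300e-01  2.042e+01  6.060e+00]
 [ 1.430e+00  8.400e-01 -3.800e-01  2.126e+01  5.680e+00]
 [ 1.480e+00  8.200e-01 -4.300e-01  2.207e+01  5.250e+00]
 [ 1.540e+00  7.900e-01 -4.700e-01  2.287e+01  4.780e+00]
 [ 1.600e+00  7.700e-01 -5.100e-01  2.363e+01  4.270e+00]
 [ 1.650e+00  7.400e-01 -5.600e-01  2.437e+01  3.710e+00]]
```

```bash
python3 -m jog '[[0,0.5,-0.8,0,1],[0,0.55,-0.75,0,1],[0,0.6,-0.7,0,1],[0,0.65,-0.65,0,1],[0,0.7,-0.6,0,1],[0,0.7,-0.55,0,1],[0,0.75,-0.5,0,1],[0,0.8,-0.45,0,1],[0,0.8,-0.4,0,1],[0,0.8,-0.35,0,1]]'; cat > lid.py <<'E'
from h import *
s=r.read_state(); p=s['ee_pos']; y=p[1]-.0278+(-.139); z=p[2]-.1755+.094
print('q',round(np.pi-np.arctan2(z,y)-np.arctan2(94,139),3),'rad',round(np.hypot(y,z),4),'(.1678)',p.round(4),'F',s['ft_force'].round(1),'w',s['width'],'j',s['joint_positions'].round(2))
E
python3 lid.py
```

```text
time: 12.2
ee_pos: [0.5701, 0.099, 0.2373]
eef_rot: [-0.005, 1.0, -0.002, -0.006]
ft_force: [-2.6, -4.3, 1.8]
width: 0.0089
q 0.566 rad 0.1699 (.1678) [0.5701 0.099  0.2373] F [-2.6 -4.3  1.8] w 0.008857355243766699 j [-0.47  0.24  0.26  1.6  -0.06  1.32  1.38]
```

```bash
python3 -m jog '[[0,0.9,-0.25,0,1],[0,0.9,-0.25,0,1],[0,0.9,-0.2,0,1],[0,0.9,-0.15,0,1],[0,0.9,-0.1,0,1],[0,0.9,-0.05,0,1],[0,0.9,0,0,1],[0,0.9,0,0,1],[0,0.9,0.05,0,1],[0,0.9,0.1,0,1]]'; python3 lid.py
```

```text
time: 13.2
ee_pos: [0.5688, 0.1964, 0.2491]
eef_rot: [-0.005, 1.0, -0.001, -0.006]
ft_force: [-3.0, -1.9, 0.1]
width: 0.009
q 1.151 rad 0.1702 (.1678) [0.5688 0.1964 0.2491] F [-3.  -1.9  0.1] w 0.008992551054712304 j [-0.57  0.29  0.21  1.52 -0.06  1.35  1.22]
```

```bash
python3 -m jog '[[0,0.85,0.2,0,1],[0,0.85,0.25,0,1],[0,0.85,0.3,0,1],[0,0.85,0.35,0,1],[0,0.8,0.4,0,1],[0,0.8,0.45,0,1],[0,0.75,0.5,0,1],[0,0.5,0.35,0,1],[0,0.3,0.25,0,1],[0,0,0,0,1]]'; python3 lid.py
```

```text
time: 14.2
ee_pos: [0.5674, 0.2706, 0.2145]
eef_rot: [-0.006, 1.0, -0.001, -0.006]
ft_force: [-0.9, 0.3, -0.2]
width: 0.009
q 1.639 rad 0.1687 (.1678) [0.5674 0.2706 0.2145] F [-0.9  0.3 -0.2] w 0.009034619119855794 j [-0.65  0.36  0.17  1.49 -0.07  1.3   1.11]
```

The lid is at about 1.64. I'll nudge it to the stop, open slightly and rise.

```bash
python3 -m jog '[[0,0.2,0.15,0,1],[0,0,0,0,0.85],[0,0,0,0,0.78],[0,0,0,0,0.75],[0,0,0,0,0.75],[0,0,-1,0,0.75],[0,0,-2,0,0.75],[0,0,-3,0,0.75],[0,0,-3,0,0.75],[0,0,0,0,0.75]]'; python3 go.py .5676 .086 .30 91.1
python3 - <<'E'
from h import *
snap('scene','pics/s3.png'); a=cv2.imread('pics/s3.png')[80:330,180:450]; cv2.imwrite('pics/s3c.png',cv2.resize(a,None,fx=2.4,fy=2.4))
E
```

```text
time: 15.2
ee_pos: [0.5691, 0.2715, 0.3095]
eef_rot: [-0.005, 1.0, -0.0, -0.005]
ft_force: [-0.1, -0.2, -0.5]
width: 0.0222
pos [0.5691 0.2715 0.3095] F [-0.1 -0.2 -0.5] w 0.0222 t 15.2 j [-0.65  0.33  0.18  1.34 -0.06  1.49  1.11]
tool cm [  0.31 -18.55   0.96] xang -179.5
turn 1.561
```

View pics/s3c.png

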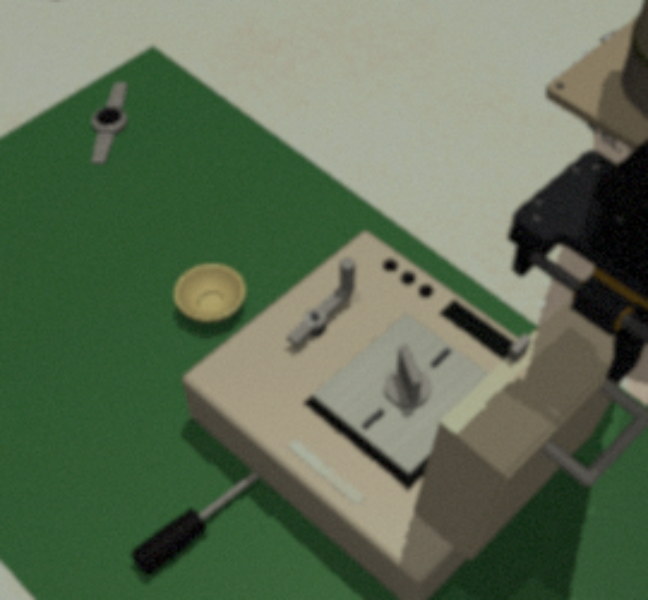

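The lid stands open, the latch is clear, and the wing is visible at about 70° to the ribs. I'll turn the tool and take a top view.

```bash
python3 -m jog '[[0,0,0,0.148,1],[0,0,0,0.148,1],[0,0,0,0.148,1],[0,0,0,0.148,1],[0,0,0,0.148,1],[0,0,0,0.148,1],[0,0,0,0.148,1],[0,0,0,0.148,1],[0,0,0,0.148,1],[0,0,0,0.148,1]]' 20; python3 go.py .5676 .086 .20 91.1
python3 - <<'E'
from h import *
c=snap('top','pics/t4.png'); a=cv2.imread('pics/t4.png')[200:350,220:430]; cv2.imwrite('pics/t4c.png',cv2.resize(a,None,fx=3.8,fy=3.8,interpolation=cv2.INTER_CUBIC))
E
```

```text
time: 16.25
ee_pos: [0.5661, 0.2704, 0.3009]
eef_rot: [0.679, 0.734, -0.009, -0.006]
ft_force: [-0.3, -0.2, 0.4]
width: 0.0003
pos [0.5661 0.2704 0.3009] F [-0.3 -0.2  0.4] w 0.0003 t 16.25 j [-0.8   0.34  0.38  1.36 -0.13  1.48 -0.35]
tool cm [-18.35  -1.06  10.19] xang 94.4
turn 0.058
```

View pics/t4c.png

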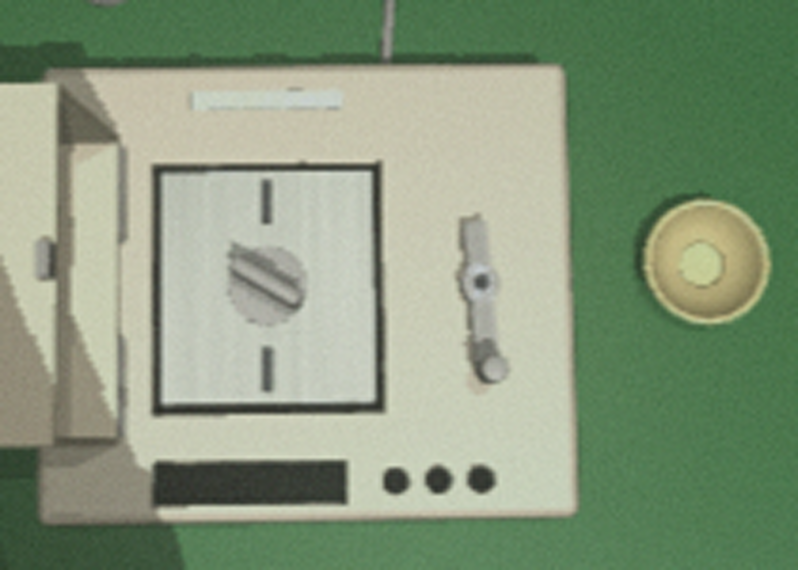

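The wing runs from about (236,262) to (297,299) in the crop, so about 1.04 rad. The ribs are at (266,202) and (267,369). The lid clears the panel.

```bash
python3 - <<'E'
from h import *
c=load('pics/t4.npy')
f=lambda x,y,z:onz(c,219.5+(x+.5)/3.8,199.5+(y+.5)/3.8,z)[:2].round(4)
a,b=f(266,202,.089),f(267,369,.089); print('ribs',a,b,(a+b)/2, np.arctan2(*(a-b)[::-1]))
print('disc',f(266,285,.09)); a,b=f(236,262,.124),f(297,299,.124); print('wing',a,b,(a+b)/2,np.arctan2(*(a-b)[::-1]))
print('lid edge right',f(58,85,.228),f(56,443,.228))
E
```

```text
ribs [0.6105 0.0875] [0.5248 0.0855] [0.56765 0.0865 ] 0.023332987568494282
disc [0.5675 0.0867]
wing [0.5759 0.1008] [0.5579 0.0703] [0.5669  0.08555] 1.0376406212872662
lid edge right [0.6439 0.177 ] [0.4864 0.1723]
```

```bash
python3 -m jog '[[-3,-0.6,0,0.05,1],[-3,-0.6,0,0,1],[-3,-0.6,0,0,1],[-3,-0.6,0,0,1],[-2,-0.5,0,0,1],[-1.5,0,0,0,1],[0,0,0,0,1],[0,0,0,0,1],[0,0,3,0,1],[0,0,3,0,1]]'; python3 go.py .540 .108 .12 91.3
```

```text
time: 17.3
ee_pos: [0.539, 0.1123, 0.2396]
eef_rot: [0.691, 0.723, -0.009, -0.006]
ft_force: [-0.4, -0.1, -0.4]
width: -0.0
pos [0.539  0.1123 0.2396] F [-0.4 -0.1 -0.4] w -0.0 t 17.3 j [-0.69  0.19  0.45  1.67 -0.08  1.32 -0.17]
tool cm [-0.38  0.33 11.96] xang 92.6
turn 0.023
```

```bash
python3 -m jog '[[-0.3,0,2.5,0.02,1],[0,0,2.5,0,1],[0,0,2.5,0,1],[0,0,2,0,1],[0,0,1.2,0,1],[0,0,0.8,0,1],[0,0,0,0,1],[0,0,0,0,1],[0,0,0,0,1],[0,0,0,0,1]]'; python3 go.py .580 .109 .12 91.3
```

```text
time: 18.3
ee_pos: [0.5348, 0.1182, 0.1167]
eef_rot: [0.691, 0.723, -0.011, -0.007]
ft_force: [-0.1, -0.0, -0.2]
width: 0.0002
pos [0.5348 0.1182 0.1167] F [-0.1 -0.  -0.2] w 0.0002 t 18.3 j [-0.67  0.3   0.43  1.82 -0.14  1.08 -0.14]
tool cm [-1.12  4.47 -0.44] xang 92.5
turn 0.022
```

```bash
python3 -m jog '[[-0.7,0,-0.3,0.02,1],[-0.6,0,0,0,1],[0,0,0,0,1],[0,0.7,0,0,1],[0,0.7,0,0,1],[0,0.7,0,0,1],[0,0.7,0,0,1],[0,0.7,0,0,1],[0,0.6,0,0,1],[0,0,0,0,1]]'; python3 go.py .582 .1003 .12 91.3
```

```text
time: 19.3
ee_pos: [0.5775, 0.1073, 0.1186]
eef_rot: [0.698, 0.716, -0.012, -0.01]
ft_force: [0.4, -0.1, 0.9]
width: 0.0004
pos [0.5775 0.1073 0.1186] F [ 0.4 -0.1  0.9] w 0.0004 t 19.3 j [-0.61  0.39  0.44  1.7  -0.19  1.12 -0.09]
tool cm [-0.71  0.43 -0.16] xang 91.4
turn 0.002
```

```bash
python3 -m jog '[[0,0.3,0,0,1],[-0.2,0.2,0,0,1],[-0.2,0,0,0,1],[-0.2,0,0,0,1],[-0.1,0,0,0,1],[0,0,0,0,1],[0,0,0,0,1],[0,0,0,0,1],[0,0,0,0,1],[0,0,0,0,1]]'; python3 go.py .582 .1006 .12 91.3
```

```text
time: 20.3
ee_pos: [0.5842, 0.1032, 0.1185]
eef_rot: [0.698, 0.716, -0.009, -0.01]
ft_force: [1.1, 3.3, -1.9]
width: 0.0001
pos [0.5842 0.1032 0.1185] F [ 1.1  3.3 -1.9] w 0.0001 t 20.3 j [-0.6   0.4   0.44  1.69 -0.19  1.12 -0.07]
tool cm [-0.26 -0.23 -0.15] xang 91.5
turn 0.004
```

```bash
python3 -m jog '[[-0.2,0,0,0,1],[-0.25,0,0,0,1],[-0.2,0,0,0,1],[0,0,0,0,1],[0,0,0,0,1],[0.4,0,0,0,1],[0.4,0,-1,0,1],[0,0,-3,0,0.5],[0,0,-3,0,0.3],[0,0,0,0,0.25]]'; python3 go.py .5676 .0863 .116 91.3
```

```text
time: 21.3
ee_pos: [0.5867, 0.1062, 0.1931]
eef_rot: [0.697, 0.717, -0.009, -0.01]
ft_force: [0.2, -0.8, 0.6]
width: 0.0171
pos [0.5867 0.1062 0.1931] F [ 0.2 -0.8  0.6] w 0.0171 t 21.3 j [-0.62  0.34  0.46  1.61 -0.16  1.26 -0.1 ]
tool cm [-1.95 -1.75  7.76] xang 91.5
turn 0.004
```

```bash
python3 -m jog '[[-1,-0.9,0,0,0.25],[-0.8,-0.7,0,0,0.25],[0,0,0,0,0.25],[0,0,0,0,0.25],[0,0,0,0,0.25],[0,0,0,0,0.25],[0,0,0,0,0.25],[0,0,0,0,0.25],[0,0,0,0,0.25],[0,0,0,0,0.25]]'; python3 go.py .5676 .0863 .118 91.3
python3 - <<'E'
from h import *
snap('scene','pics/s5.png'); a=cv2.imread('pics/s5.png')[150:300,270:430]; cv2.imwrite('pics/s5c.png',cv2.resize(a,None,fx=4,fy=4,interpolation=cv2.INTER_CUBIC))
E
```

```text
time: 22.3
ee_pos: [0.5686, 0.0854, 0.1921]
eef_rot: [0.698, 0.716, -0.01, -0.011]
ft_force: [0.6, -0.2, 0.1]
width: 0.0655
pos [0.5686 0.0854 0.1921] F [ 0.6 -0.2  0.1] w 0.0655 t 22.3 j [-0.61  0.29  0.47  1.67 -0.14  1.25 -0.09]
tool cm [0.09 0.12 7.41] xang 91.5
turn 0.004
```

View pics/s5c.png

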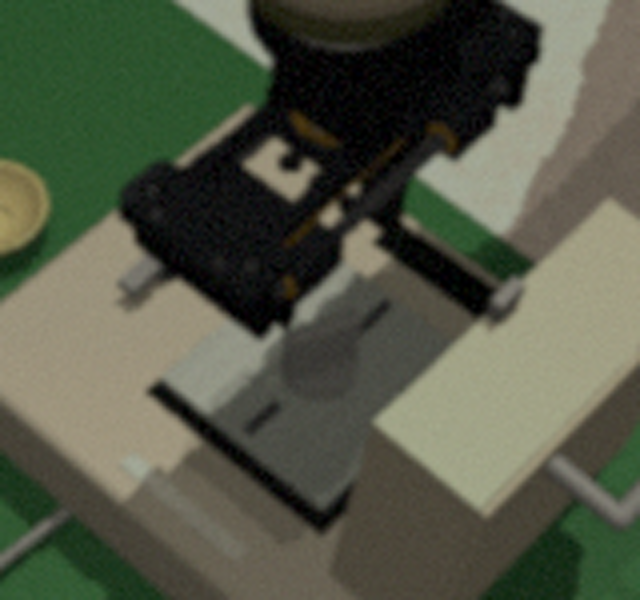

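The wing sits in the gripper's shadow, apparently along the rib line, and there is room for the jaws. I'll descend and square it with a lengthwise squeeze.

```bash
python3 -m jog '[[0.05,0.1,2,0,0.25],[0,0,2,0,0.25],[0,0,1.5,0,0.25],[0,0,1,0,0.25],[0,0,0.5,0,0.25],[0,0,0,0,0.25],[0,0,0,0,1],[0,0,0,0,1],[0,0,0,0,1],[0,0,0,0,1]]' 20; python3 go.py .5676 .0863 .118 91.3
```

```text
time: 23.35
ee_pos: [0.5697, 0.0865, 0.1228]
eef_rot: [0.698, 0.716, -0.008, -0.009]
ft_force: [-1.6, 0.5, 0.2]
width: 0.0408
pos [0.5697 0.0865 0.1228] F [-1.6  0.5  0.2] w 0.0408 t 23.35 j [-0.6   0.36  0.45  1.74 -0.18  1.11 -0.06]
tool cm [-0.02 -0.2   0.49] xang 91.5
turn 0.004
```

```bash
python3 -m jog '[[0,0,0,0.004,1],[0,0,0,0,1],[0,0,0,0,1],[0,0,0,0,1],[0,0,0,0,1],[0,0,0,0,1],[0,0,0,0,1],[0,0,0,0,1],[0,0,0,0,1],[0,0,0,0,1]]' 30; python3 go.py .5676 .0863 .118 91.3
```

```text
time: 24.35
ee_pos: [0.5692, 0.0865, 0.1229]
eef_rot: [0.699, 0.715, -0.008, -0.01]
ft_force: [-1.2, -0.2, -0.1]
width: 0.038
pos [0.5692 0.0865 0.1229] F [-1.2 -0.2 -0.1] w 0.038 t 24.35 j [-0.6   0.36  0.45  1.74 -0.18  1.11 -0.06]
tool cm [-0.02 -0.15  0.5 ] xang 91.3
turn -0.0
```

Width is 38 mm, close to the wing's 40 mm length. I'll release, back away and check the angle from the top.

```bash
python3 -m jog '[[0,0,0,0,0.4],[0,0,0,0,0.3],[0,0,0,0,0.3],[0,0,-2,0,0.3],[0,0,-3,0,0.3],[0,0,-3,0,0.5],[-4,0,0,0,1],[-4,0,0,0,1],[-4,0,0,0,1],[-3,0,0,0,1]]'; python3 go.py .5676 .0863 .16 91.3
python3 - <<'E'
from h import *
c=snap('top','pics/t6.png'); a=cv2.imread('pics/t6.png')[230:320,250:370]; cv2.imwrite('pics/t6c.png',cv2.resize(a,None,fx=6,fy=6,interpolation=cv2.INTER_CUBIC))
E
```

```text
time: 25.35
ee_pos: [0.577, -0.0621, 0.2068]
eef_rot: [0.695, 0.719, -0.006, -0.008]
ft_force: [0.2, -0.3, 0.2]
width: 0.0289
pos [ 0.577  -0.0621  0.2068] F [ 0.2 -0.3  0.2] w 0.0289 t 25.35 j [-0.42  0.29  0.55  1.64 -0.16  1.27  0.19]
tool cm [14.84 -0.36  4.74] xang 91.9
turn 0.01
```

View pics/t6c.png

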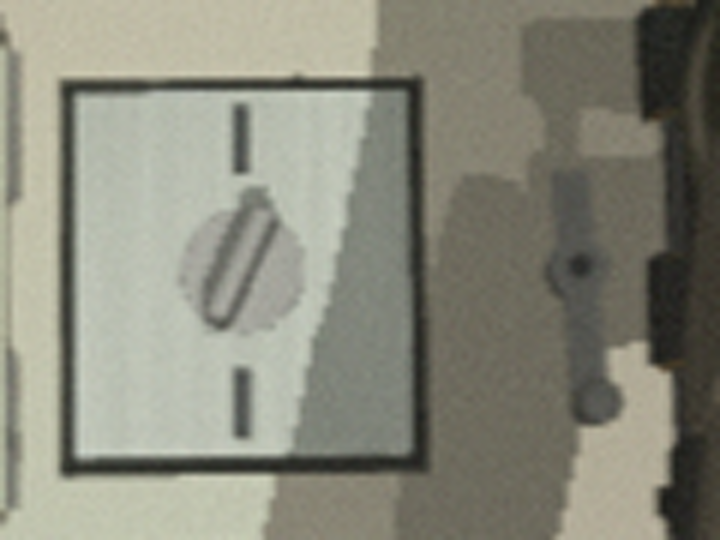

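The wing has gone past the ribs, to about -0.42 rad (crop ends (266,209) and (219,316)), and its ends are rounded. I'll compute the world angle, grip along it lengthwise, and turn it back.

```bash
python3 - <<'E'
from h import *
c=load('pics/t6.npy')
f=lambda x,y,z:onz(c,249.5+(x+.5)/6,229.5+(y+.5)/6,z)[:2].round(4)
a,b=f(266,209,.124),f(219,316,.124); print('wing',a,b,(a+b)/2,np.arctan2(*(a-b)[::-1]),np.linalg.norm(a-b))
a,b=f(241,138,.089),f(242,403,.089); print('ribs',(a+b)/2,np.arctan2(*(a-b)[::-1]))
# line fit of bright top face, wing region
g=cv2.cvtColor(c["pixels"],cv2.COLOR_RGB2HSV)
E
python3 -m jog '[[4,0,0,0.1,0.3],[4,0,0,0.1,0.25],[4,0,0,0.1,0.25],[2,0,0,0.1,0.25],[0,0,0,0.03,0.25],[0,0,0,0,0.25],[0,0,0,0,0.25],[0,0,0,0,0.25],[0,0,0,0,0.25],[0,0,0,0,0.25]]' 15; python3 go.py .5676 .0863 .120 67
```

```text
wing [0.584 0.078] [0.5503 0.0921] [0.56715 0.08505] -0.3962651131574304 0.036530808915215617
ribs [0.56785 0.08635] 0.02206378253980118
time: 26.4
ee_pos: [0.5929, 0.0703, 0.2077]
eef_rot: [0.841, 0.541, -0.007, -0.004]
ft_force: [-0.3, -0.5, -0.7]
width: 0.0655
pos [0.5929 0.0703 0.2077] F [-0.3 -0.5 -0.7] w 0.0655 t 26.4 j [-0.63  0.33  0.55  1.6  -0.18  1.28 -0.48]
tool cm [ 0.47 -2.84  8.81] xang 65.5
turn -0.026
```

```bash
python3 -m jog '[[0.25,-1.4,0,-0.03,0.25],[0.2,-1.4,0,0,0.25],[0,0,0,0,0.25],[0,0,2,0,0.25],[0,0,2,0,0.25],[0,0,2,0,0.25],[0,0,1.3,0,0.25],[0,0,0.8,0,0.25],[0,0,0,0,0.25],[0,0,0,0,0.25]]'; python3 go.py .5676 .0863 .120 67.3
```

```text
time: 27.4
ee_pos: [0.565, 0.0886, 0.1268]
eef_rot: [0.831, 0.556, -0.004, -0.005]
ft_force: [-0.9, -0.3, 0.5]
width: 0.0652
pos [0.565  0.0886 0.1268] F [-0.9 -0.3  0.5] w 0.0652 t 27.4 j [-0.66  0.34  0.52  1.76 -0.19  1.1  -0.47]
tool cm [-0.11  0.33  0.67] xang 67.5
turn 0.004
```

```bash
python3 -m jog '[[-0.1,0.3,0.6,0,0.25],[0,0,0,0,0.25],[0,0,0,0,1],[0,0,0,0,1],[0,0,0,0,1],[0,0,0,0,1],[0,0,0,0,1],[0,0,0,0,1],[0,0,0,0,1],[0,0,0,0,1]]' 12; python3 go.py .5676 .0863 .120 91.3
```

```text
time: 28.4
ee_pos: [0.5686, 0.0866, 0.1227]
eef_rot: [0.831, 0.556, -0.003, -0.004]
ft_force: [-1.2, -0.6, 1.2]
width: 0.0402
pos [0.5686 0.0866 0.1227] F [-1.2 -0.6  1.2] w 0.0402 t 28.4 j [-0.65  0.35  0.52  1.76 -0.2   1.09 -0.46]
tool cm [-0.07 -0.07  0.27] xang 67.5
turn -0.415
```

```bash
python3 -m jog '[[0,0,0,0,1],[0,0,0,-0.07,1],[0,0,0,-0.07,1],[0,0,0,-0.07,1],[0,0,0,-0.07,1],[0,0,0,-0.07,1],[0,0,0,-0.05,1],[0,0,0,0,1],[0,0,0,0,1],[0,0,0,0,1]]' 15; python3 go.py .5676 .0863 .120 91.3
```

```text
time: 29.4
ee_pos: [0.569, 0.0866, 0.1227]
eef_rot: [0.7, 0.714, -0.001, -0.005]
ft_force: [-1.6, 1.0, 1.2]
width: 0.04
pos [0.569  0.0866 0.1227] F [-1.6  1.   1.2] w 0.04 t 29.4 j [-0.6   0.34  0.45  1.75 -0.17  1.09 -0.07]
tool cm [-0.03 -0.14  0.27] xang 91.2
turn -0.002
```

```bash
python3 -m jog '[[0,0,0,0,0.4],[0,0,0,0,0.3],[0,0,0,0,0.3],[0,0,-2,0,0.3],[0,0,-3,0,0.3],[0,0,-3,0,0.5],[-4,0,0,0,1],[-4,0,0,0,1],[-4,0,0,0,1],[-3,0,0,0,1]]'; python3 go.py .5676 .0863 .16 91.3
python3 - <<'E'
from h import *
c=snap('top','pics/t7.png'); a=cv2.imread('pics/t7.png')[230:320,250:370]; cv2.imwrite('pics/t7c.png',cv2.resize(a,None,fx=6,fy=6,interpolation=cv2.INTER_CUBIC))
E
```

```text
time: 30.4
ee_pos: [0.5739, -0.0626, 0.2054]
eef_rot: [0.697, 0.717, -0.0, -0.004]
ft_force: [0.1, 0.7, 0.4]
width: 0.0288
pos [ 0.5739 -0.0626  0.2054] F [0.1 0.7 0.4] w 0.0288 t 30.4 j [-0.42  0.27  0.55  1.67 -0.15  1.25  0.18]
tool cm [14.88 -0.19  4.61] xang 91.6
turn 0.005
```

View pics/t7c.png

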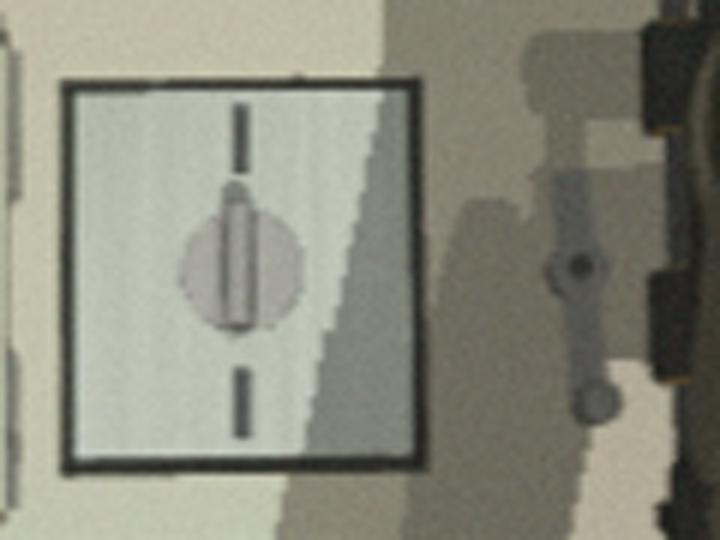

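The wing is now in line with the ribs (about x = 237–240, ribs at 241–242). I'll press on its top with closed fingers.

```bash
python3 -m jog '[[4,0,0,0,1],[4,0,0,0,1],[3,-0.1,0,0,1],[2,-0.1,0,0,1],[1,0,0,0,1],[0,0,0,0,1],[0,0,0,0,1],[0,0,0,0,1],[0,0,0,0,1],[0,0,0,0,1]]' 30; python3 go.py .5676 .0863 .150 91.3
```

```text
time: 31.45
ee_pos: [0.5697, 0.0671, 0.2062]
eef_rot: [0.705, 0.709, -0.001, -0.001]
ft_force: [0.7, -0.3, 0.1]
width: 0.0003
pos [0.5697 0.0671 0.2062] F [ 0.7 -0.3  0.1] w 0.0003 t 31.45 j [-0.6   0.26  0.48  1.67 -0.12  1.24 -0.09]
tool cm [ 1.93 -0.18  5.62] xang 90.3
turn -0.017
```

```bash
python3 -m jog '[[1,-0.1,0,-0.015,1],[0.9,-0.1,0,0,1],[0,0,0,0,1],[0,0,2,0,1],[0,0,2,0,1],[0,0,1,0,1],[0,0,0.5,0,1],[0,0,0,0,1],[0,0,0,0,1],[0,0,0,0,1]]'; python3 go.py .5676 .0863 .146 91.3
```

```text
time: 32.45
ee_pos: [0.5683, 0.0887, 0.1517]
eef_rot: [0.699, 0.715, 0.0, -0.0]
ft_force: [0.8, -0.2, -0.2]
width: 0.0005
pos [0.5683 0.0887 0.1517] F [ 0.8 -0.2 -0.2] w 0.0005 t 32.45 j [-0.61  0.31  0.45  1.73 -0.15  1.13 -0.09]
tool cm [-0.24 -0.08  0.57] xang 91.3
turn 0.001
```

```bash
python3 -m jog '[[-0.22,0,0,0,1],[0,0,0.4,0,1],[0,0,0.3,0,1],[0,0,0.2,0,1],[0,0,0.2,0,1],[0,0,0.2,0,1],[0,0,0.2,0,1],[0,0,0.2,0,1],[0,0,0.2,0,1],[0,0,0.2,0,1]]'; python3 go.py .5676 .0863 .140 91.3
```

```text
time: 33.45
ee_pos: [0.5699, 0.0864, 0.1401]
eef_rot: [0.699, 0.715, 0.004, -0.001]
ft_force: [-11.8, -0.9, 23.0]
width: 0.0002
pos [0.5699 0.0864 0.1401] F [-11.8  -0.9  23. ] w 0.0002 t 33.45 j [-0.6   0.32  0.45  1.75 -0.16  1.11 -0.08]
tool cm [-0.01 -0.23  0.01] xang 91.3
turn -0.0
```

```bash
python3 -m jog '[[0,-0.1,0.2,0,1],[0,-0.05,0.2,0,1],[0,0,0.2,0,1],[0,0,0.2,0,1],[0,0,0.2,0,1],[0,0,0.2,0,1],[0,0,0.2,0,1],[0,0,0.2,0,1],[0,0,0.2,0,1],[0,0,0.25,0,1]]'; python3 go.py .5676 .0863 .140 91.3
python3 - <<'E'
from h import *
c=snap('scene','pics/s8.png'); s=r.read_state(); print(s['ft_force'],s['ee_pos'],s['time'])
a=cv2.imread('pics/s8.png')[150:300,270:430]; a=cv2.resize(a,None,fx=4,fy=4,interpolation=cv2.INTER_CUBIC); cv2.imwrite('pics/s8c.png',cv2.convertScaleAbs(a,alpha=1.5))
E
```

```text
time: 34.45
ee_pos: [0.5699, 0.0862, 0.14]
eef_rot: [0.7, 0.714, 0.009, -0.003]
ft_force: [-13.0, -1.8, 29.3]
width: 0.0006
pos [0.5699 0.0862 0.14  ] F [-13.   -1.8  29.3] w 0.0006 t 34.45 j [-0.6   0.31  0.45  1.75 -0.17  1.1  -0.07]
tool cm [ 0.02 -0.23 -0.  ] xang 91.1
turn -0.003
[-12.36947733  -1.29890662  27.26521781] [0.56985949 0.08617386 0.14003014] 34.5
```

View pics/s8c.png

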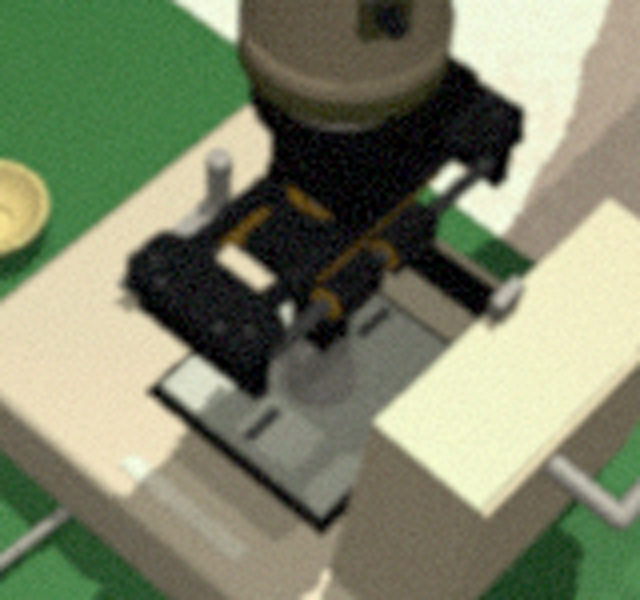

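The TCP stalls at z = 0.140, so the fingertips are at 0.118 m, the full 6 mm down. Force rose from 23 to 29 N with no further travel, and 27 N held during the picture. The lid is up. Handing in.

```bash
python3 -c "
from bench import r
s=r.read_state();print(s['ee_pos'],s['ft_force'],s['time']);r.close_job()"
```

```text
[0.56985949 0.08617386 0.14003014] [-12.36947733  -1.29890662  27.26521781] 34.5
the job is handed in; nothing more can be done
```

The job is done and handed in at 34.5 s, with the arm still pressing the hatch panel down with about 27 N.

- **Latch:** It is swung to about 1.45 rad, checked in the top view. The post slipped out of the pinch near the end of the swing, with about 28 N showing on the wrist, but it stayed where it was left.
- **Lid:** It is opened to about 1.64 rad by arm pose, then nudged towards its stop. It stands by itself in the later pictures.
- **Fastener:** My first attempt turned it too far, to about -0.42 rad from the ribs. I gripped the wing again and turned it back. The last top view showed it in line with the ribs, off by no more than about 0.03 rad. That view was taken before pressing, and I did not see the wing clearly again under the gripper.
- **Panel:** The closed fingertips press on top of the wing and stopped at 0.118 m. That matches the full 6 mm of travel, and more push gave no further movement. About 12 N of sideways force remained at hand-in, and I tried once to relieve it without success.
- **Bystanders:** I did not touch the dish, screwdriver, tin or loupe. The dish and screwdriver showed no movement in later pictures; the tin and loupe were mostly out of the later crops, so I did not recheck them.

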